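Turn the combination whetstone over onto its holder

ROBOT

A 6-joint arm with a two-finger parallel gripper is mounted at the origin on a cart in front of the work surface, level with it; the furniture and walls round the work are solid. World frame = base frame: x ahead of the robot, y to its left, z up, the work surface at z = 0. Lengths are in m, angles in degrees, forces in N, time in s.
With the tool pointing down it reaches from about 0.35 to 0.875 m from the base axis. Payload 4.2 kg.
Tool frame: the origin (TCP) lies at the very end of the fingers, on their centre line; the grasp point (between the pads) lies 19 mm behind it; z points along the fingers, y is the line along which they close (so a half turn about z gives the same grasp; the last joint's range is limited). The gripper opens to 87 mm and grips with 3 to 60 N. Pads are 19 mm wide; open, the fingers measure 117 mm over their backs; the gripper's body (75 mm by 190 mm) begins 51 mm behind the grasp point.
Start: joints at [-49.526, 22.042, 0.453, 0, -68.411, -14.817], TCP at [0.271, -0.563, 0.223] pointing down, gripper open.
Joint ranges: [-179.83, 179.83], [-69.29, 118.12], [-61.27, 80.66], [-181.25, 117.63], [-171.15, -9.14], [-177.46, 177.46]. Speed limits (degrees/s): [159.86, 159.86, 180, 180, 180, 180].

INTERFACE

Orientations are given as a 3x3 rotation matrix whose columns are the frame's x, y, z axes.
In Python, from station import sense, cams, r gives the robot as it stands. The module is installed in compiled form; this text tells all that it offers.
- The arm moves only by the tool step_arm, never from a script. Its argument "targets" is text: rows parted by semicolons, each of 4 numbers parted by spaces: the shift along the tool's x, y, z in cm, then the turn about the tool's z in degrees. In form: x y z turn; .... A call has 1 to 12 rows; each row shifts and turns the commanded pose from where the row before left it, along the tool's axes as they then stand; what a row does not reach is not made up. A row lasts 1/12 s, in which the tool goes at most 41.7 mm and 7.16 degrees, less where a joint would pass 70% of its speed; a pose out of reach is approached as far as the arm can. A call with a gripper value outside its range is refused whole. "claw" is the finger opening in cm, from 0 to 8.7, set as the call begins (left out, the last holds). The fingers move at their own pace and stop on an object; the grip force is fixed at half the most. Time passes only in rows, so rows that do not move let the fingers close. It gives the time, the measured TCP pose, the force, the opening and the grip force at its end, in the units of the state.
- sense(): the state, without advancing time (a new reading comes with each control period).
- cams.capture(name): name is "scene" or "side" or "wrist"; returns a dict with "frame" (480x640x3 uint8, blue, green, red), "vertical_fov" (degrees; the focal length in pixels is half the picture's height over the tangent of half this angle, whatever the lens; pixels are square), "cx", "cy" (the principal point, pixels), "eye" and "rotation" of the camera in the world; the wrist camera has in their place "tool_from_camera" (4x4, takes a point from camera to tool coordinates, whose origin is the TCP and whose axes are the flange's). Camera axes: x right, y down, z forward; pixel columns grow to the right and rows downward; lengths in m; the calibration is good to about 2 mm. A picture is of the moment at which its call begins: read the wrist's pose just before it. There is no depth.
- r.finish_job(): hands the job in; it is judged then, once.
The state is a dict: "time_s": time; "joints": joint angles; "joint_velocities": joint speeds; "effort": joint torques, N m; "tcp_pos": TCP position; "ee_rot": TCP orientation; "wrist_force": force on the tool from outside, world axes, zero at the start; "moment": the same for the moment, N m; "gripper_width": opening from 0.0 (shut) to 1.0 (fully open); "gripper_force": force on a finger pad.
Only numpy, scipy, OpenCV 4.12 (cv2) and the standard library are available. Lean on these libraries where they do the work, as an engineer would, in place of code of your own. Each camera call takes 0.05 s, during which the arm holds its last target. There are 200 camera calls.

TASK

Turn the whetstone over onto its wooden holder without grasping it: with the fingertips, push its long side against the low near edge of the holder until it tips up on edge, and over, so that it ends lying flat and upside down along the holder, with no more than about a centimetre of it hanging over any side. Do not lift or carry the stone, and leave the slip stone, the eraser and the wood offcut beyond the holder where they are.

Things in the scene. Friction and masses are not known exactly. Their poses are not given: they have to be found in the camera images.
- stone: whetstone: plain reddish slab, 66 (x) by 205 (y) by 26 mm thick (z), 0.4 to 0.6 kg, loose, flat on the bench on the robot's side of the holder, nearly parallel to it, 10 to 45 mm of bare bench between. Origin: centre of the face underneath at the start; z points up through the stone, x to the holder. Turned over, z points down and the origin is in the middle of the top face.
- stone_mid (a point): the centre of the whetstone (13 mm from each large face). The stone is rough: a fingertip pressed low against its near long side with about 15 N and moved up raises that side by friction; kept pressed toward the step, the stone turns about the step's top edge and falls over when about 30 degrees past upright
- holder: the stone's holder: plain dark-brown board, 78 (x) by 225 mm (y), flat top, let into the bench and fixed, so that it stands only 10 mm above the bench. Origin: centre of its underside, 12 mm below the bench top; z up, x away from the robot: its near long edge, to tip the stone against, is a 10 mm high step at x = -39 mm.
- slip_stone: small grey slip stone, 30 x 100 x 12 mm, lying beyond the holder; origin at the centre of its underside; leave it alone
- eraser: small white eraser, 22 x 42 x 12 mm, lying just beyond the holder; origin at the centre of its underside; leave it alone
- offcut: pale wood offcut, 50 x 62 x 45 mm high, standing beyond the holder; origin at the centre of its underside; leave it alone

How it is judged (in metres and radians):
On the way, in this order (a step that is already met when the one before it is completed fails the run):
1. the stone is tipped up on its long side, against the near edge of the holder (angle between stone's own z axis and vertical between 1 and 2.2 rad and x of stone_mid in the frame of holder between -0.085 and -0.01 m and angle between the y axis of stone and the y axis of holder, either way round below 0.25 rad), for 0.05 s.
2. the stone lies upside down on the holder (angle between stone's own z axis and vertical above 3 rad and x of stone_mid in the frame of holder above -0.039 m and height (world z) of stone_mid between 0.019 and 0.028 m), for 0.1 s.
At the end, for the whole second after the job is handed in: The stone rests flat and upside down (within 5 degrees) on top of the holder, its centre within 18 mm of the holder's middle across the width and within 22 mm along the length (so that at most 12 mm hang over a side), its long side within 0.12 rad of the holder's, at rest (angle between stone's own z axis and vertical above 3.05 rad and x of stone_mid in the frame of holder between -0.018 and 0.018 m and y of stone_mid in the frame of holder between -0.022 and 0.022 m and angle between the y axis of stone and the y axis of holder, either way round below 0.12 rad and height (world z) of stone_mid between 0.02 and 0.027 m and linear speed of stone below 0.02 m/s); the robot touches nothing.
It fails at once if the stone is lifted or carried (its centre rises more than 65 mm above the bench; turning it over the edge raises it to 48 mm at most) (height (world z) of stone_mid above 0.065 m).
It fails at once if the slip stone is moved more than 15 mm (distance of slip_stone from where it was at the start of the episode above 0.015 m).
It fails at once if the eraser is moved more than 15 mm (distance of eraser from where it was at the start of the episode above 0.015 m).
It fails at once if the wood offcut is moved more than 15 mm (distance of offcut from where it was at the start of the episode above 0.015 m).
It also fails if it takes over 48 s, if anything falls off the work surface, if the arm or the gripper's body presses on something with over 40 N, if the wrist force passes 120 N, or if a joint passes its speed limit or range.

## Working session

There is one attempt and no reset: what is moved stays moved. The work goes in short steps, Python scripts to look and compute and a tool call to move; the robot and the scene stay as the last step left them, time stands still between calls to the robot, and variables do not carry over. Pictures are saved under pics/ and viewed, at most 10 in all, crops included, and the job is handed in when it is done.

Besides the shell and the picture viewer there is one more tool, called as a command line: name --argument value ..., lists and objects as JSON in quotes. step_arm: Moves the arm, as the interface text tells. Its arguments: {"type":"object","properties":{"targets":{"type":"string"},"claw":{"type":"number"}},"required":["targets"]}

```bash
mkdir -p pics; python3 - <<'E'
from station import sense,cams,r
import cv2,numpy as np
s=sense();print(s['time_s'],s['tcp_pos'],np.round(s['ee_rot'],3).tolist())
for n in('scene','side'):
    c=cams.capture(n);cv2.imwrite(f'pics/{n}0.png',c['frame']);print(n,c['vertical_fov'],c['cx'],c['cy'],c['eye'],np.round(c['rotation'],3).tolist())
E
```

```text
0.0 [ 0.2703838  -0.56280871  0.22146274] [[-0.901, -0.433, -0.001], [-0.433, 0.901, 0.002], [0.0, 0.002, -1.0]]
scene 42.801569140810585 322.654957648483 238.08525227892622 [ 0.28721692 -0.84044995  0.68421246] [[0.879, -0.344, 0.33], [-0.477, -0.655, 0.586], [0.015, -0.673, -0.74]]
side 55.19044544884878 319.8821798744016 231.37742887615187 [0.18074642 0.35415956 0.42114335] [[-0.866, -0.192, 0.462], [-0.5, 0.372, -0.782], [-0.022, -0.908, -0.418]]
```

View pics/scene0.png

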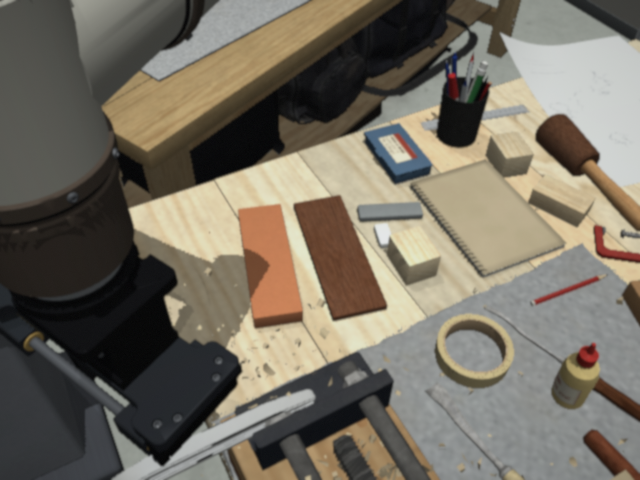

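View pics/side0.png

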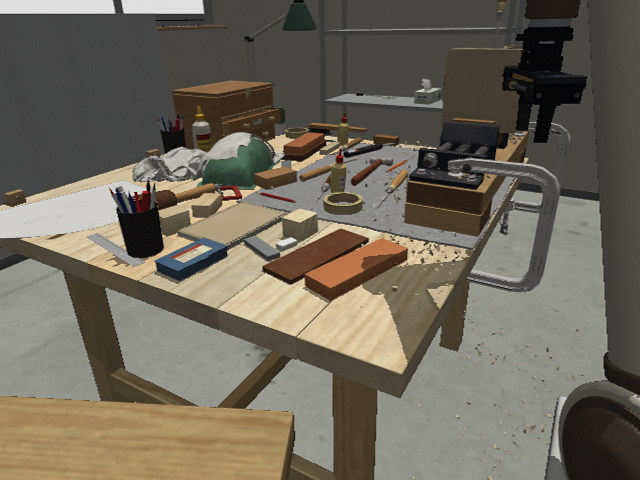

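The scene view shows the stone (about 239–302, 205–325), the holder to its right (295–385, 196–318), then the slip stone (390,211), eraser (382,235), offcut (413,255), and a vise at (320,410). Next I measure the stone and holder.

```bash
cat > h.py <<'E'
from station import sense,cams,r
import cv2,numpy as np
def ray(c,p):
    f=240/np.tan(np.radians(c['vertical_fov']/2))
    d=np.stack([(p[:,0]-c['cx'])/f,(p[:,1]-c['cy'])/f,np.ones(len(p))],1)
    return d@np.asarray(c['rotation']).T
def plane(c,p,z):
    d=ray(c,np.asarray(p,float).reshape(-1,2)); e=np.asarray(c['eye'])
    return (e+d*((z-e[2])/d[:,2])[:,None])[:,:2]
def blob(m,near):
    m=cv2.morphologyEx(m.astype(np.uint8),cv2.MORPH_CLOSE,np.ones((5,5)))
    m=cv2.morphologyEx(m,cv2.MORPH_OPEN,np.ones((3,3)))
    cs,_=cv2.findContours(m,cv2.RETR_EXTERNAL,cv2.CHAIN_APPROX_NONE)
    return max(cs,key=lambda k:cv2.contourArea(k) if cv2.pointPolygonTest(k,near,True)>-15 else 0)[:,0]
def rect(c,k,z):
    P=plane(c,k,z).astype(np.float32)
    return P,cv2.minAreaRect(P*1000)
E
python3 - <<'E'
from h import *
c=cams.capture('scene');hsv=cv2.cvtColor(c['frame'],cv2.COLOR_BGR2HSV).astype(int)
for p in[(270,235),(280,265),(270,310),(265,322),(340,260),(330,220),(220,230),(350,225)]:print(p,hsv[p[1],p[0]])
H,S,V=hsv[...,0],hsv[...,1],hsv[...,2]
for n,m,near,z in[('stone',(H<12)&(S>135)&(V>60),(270,260),.026),('holder',(H<14)&(S>90)&(V<125),(340,260),.010)]:
    k=blob(m,near);P,R=rect(c,k,z);a=cv2.approxPolyDP(k,4,True)[:,0]
    print(n,R,a.tolist(),np.round(plane(c,a,z),3).tolist())
for n,p,z in[('slip',(390,211),.012),('eras',(382,232),.012),('offcut',(411,243),.045)]:print(n,plane(c,p,z))
E
```

```text
(270, 235) [ 11 141 195]
(280, 265) [ 11 140 198]
(270, 310) [ 11 140 201]
(265, 322) [ 12 144  87]
(340, 260) [ 11 139  99]
(330, 220) [ 11 131 107]
(220, 230) [ 22  52 224]
(350, 225) [ 11 127 108]
stone ((492.8162841796875, -320.7730712890625), (213.0899200439453, 62.23011016845703), 72.59605407714844) [[278, 206], [240, 210], [256, 325], [300, 319]] [[0.552, -0.229], [0.498, -0.211], [0.433, -0.412], [0.487, -0.43]]
holder ((593.5274658203125, -339.66131591796875), (225.44668579101562, 76.39849853515625), 77.052734375) [[339, 196], [295, 204], [334, 318], [385, 306]] [[0.654, -0.239], [0.584, -0.223], [0.533, -0.44], [0.604, -0.455]]
slip [[ 0.70662337 -0.30673227]]
eras [[ 0.67191249 -0.3386117 ]]
offcut [[ 0.67790989 -0.40009189]]
```

```bash
python3 - <<'E'
from h import *
c=cams.capture('scene')
for z in(.08,.12):print(z,np.round(plane(c,[(255,412),(365,355),(392,372),(270,470),(310,395)],z),3).tolist())
E
```

```text
0.08 [[0.375, -0.547], [0.514, -0.542], [0.529, -0.575], [0.363, -0.611], [0.435, -0.557]]
0.12 [[0.369, -0.567], [0.499, -0.562], [0.513, -0.593], [0.358, -0.626], [0.426, -0.576]]
```

step_arm --targets "0 0 0 6.45;0 0 0 6.45;0 0 0 6.45;0 0 0 6.45;0 0 0 6.45;0 0 0 6.45;-1 3.2 0 0;-1 3.2 0 0;-1 3.2 0 0;-1 3.2 0 0" --claw 8.7

```text
time_s: 1.03
tcp_pos: [0.3387, -0.4464, 0.2222]
ee_rot: [[-0.974, 0.227, -0.0], [0.227, 0.974, 0.0], [0.001, 0.0, -1.0]]
wrist_force: [0.8, 0.4, -0.9]
gripper_width: 0.998
gripper_force: 0.0
```

step_arm --targets "-1.1 3.2 0 0;-1.1 3.2 0 0;-1.1 3.2 0 0;-1.1 3.2 0 0;-1.1 3.2 0 0;0 0 4 0;0 0 4 0;0 0 4 0;0 0 4 0;0 0 2 0;0 0 0 0;0 0 0 0"

```text
time_s: 2.03
tcp_pos: [0.4279, -0.3042, 0.042]
ee_rot: [[-0.974, 0.225, -0.002], [0.225, 0.974, 0.0], [0.002, -0.0, -1.0]]
wrist_force: [0.9, -0.4, 0.3]
gripper_width: 1.001
gripper_force: 0.0
```

```bash
python3 - <<'E'
from h import *
s=sense();print(s['tcp_pos'])
c=cams.capture('wrist');cv2.imwrite('pics/w1.png',c['frame']);c=cams.capture('scene');cv2.imwrite('pics/s1.png',cv2.resize(c['frame'][150:390,150:470],(800,600)))
E
```

```text
[ 0.42787623 -0.30424535  0.0419889 ]
```

View pics/s1.png

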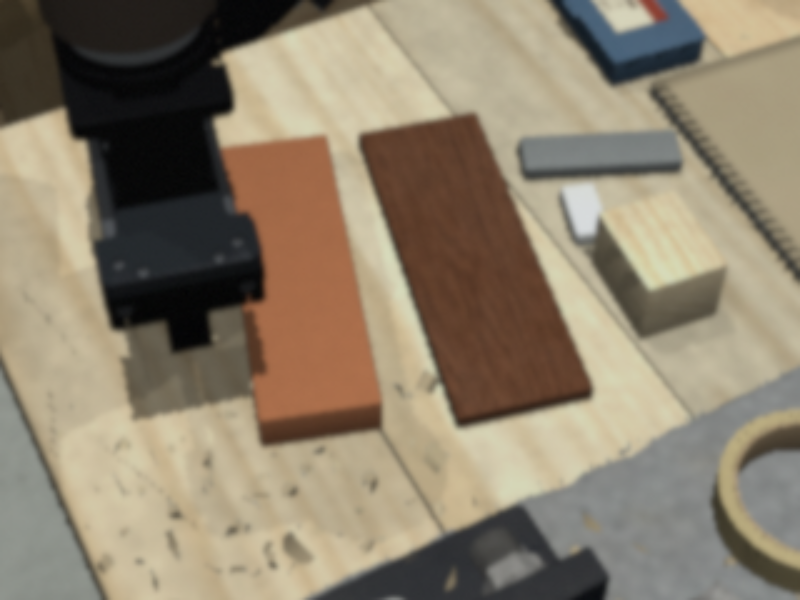

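The fingers stand clear on the robot's side of the stone (crop 170,330), with the stone's near face to their right. I lower them and push the stone to the step.

step_arm --targets "0 0 2 0;0 0 1.6 0;-0.5 0 0 0;-0.5 0 0 0;-0.5 0 0 0;-0.5 0 0 0;-0.5 0 0 0;-0.5 0 0 0;-0.5 0 0 0;-0.5 0 0 0;-0.5 0 0 0;-0.5 0 0 0"

```text
time_s: 3.13
tcp_pos: [0.4769, -0.3154, 0.0065]
ee_rot: [[-0.974, 0.226, -0.001], [0.226, 0.974, 0.0], [0.001, 0.0, -1.0]]
wrist_force: [-5.0, 0.6, 4.4]
gripper_width: 1.0
gripper_force: 2.4
```

step_arm --targets "-0.2 0 0 0;-0.2 0 0 0"

```text
time_s: 3.3
tcp_pos: [0.4798, -0.3161, 0.0063]
ee_rot: [[-0.974, 0.225, -0.003], [0.225, 0.974, 0.001], [0.003, 0.0, -1.0]]
wrist_force: [-7.2, 1.7, 6.5]
gripper_width: 1.001
gripper_force: 4.2
```

step_arm --targets "-0.15 0 0 0;-0.15 0 0 0;0 0 0 0"

```text
time_s: 3.55
tcp_pos: [0.4798, -0.3161, 0.006]
ee_rot: [[-0.974, 0.225, -0.009], [0.225, 0.974, 0.003], [0.009, 0.001, -1.0]]
wrist_force: [-10.7, 1.9, 6.8]
gripper_width: 1.0
gripper_force: 5.2
```

```bash
python3 - <<'E'
from h import *
c=cams.capture('scene');cv2.imwrite('pics/s2.png',cv2.resize(c['frame'][180:360,180:420],(800,600)))
E
```

```text
(no output)
```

View pics/s2.png

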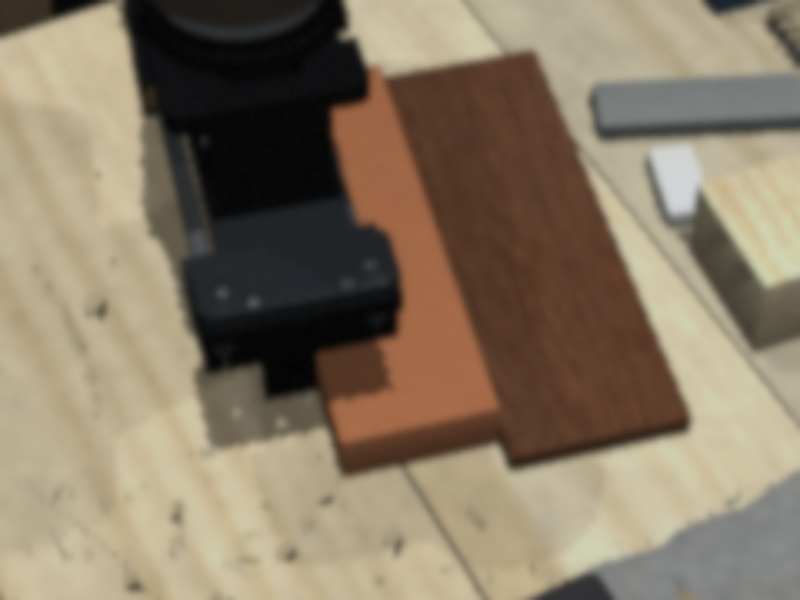

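The stone now lies flush along the step, and its ends sit well inside the holder's. I back off, lower the fingertips, and press again.

step_arm --targets "0.5 0 0 0;0.5 0 0 0;0 0 0.2 0;0 0 0.2 0;-0.5 0 0 0;-0.5 0 0 0;-0.1 0 0 0;-0.2 0 0 0;0 0 0 0"

```text
time_s: 4.35
tcp_pos: [0.4798, -0.3159, 0.0015]
ee_rot: [[-0.974, 0.225, -0.016], [0.225, 0.974, 0.005], [0.017, 0.002, -1.0]]
wrist_force: [-13.0, 2.4, 9.4]
gripper_width: 1.001
gripper_force: 6.7
```

step_arm --targets "-0.2 0 0 0;-0.1 0 -0.3 0;0 0 -0.3 0;0 0 -0.3 0;0 0 -0.3 0"

```text
time_s: 4.77
tcp_pos: [0.4801, -0.3159, 0.0109]
ee_rot: [[-0.974, 0.227, -0.021], [0.227, 0.974, 0.008], [0.022, 0.003, -1.0]]
wrist_force: [-12.0, 1.7, -1.0]
gripper_width: 0.998
gripper_force: 5.8
```

```bash
python3 - <<'E'
from h import *
a=cams.capture('scene')['frame'][200:340,210:370];b=cams.capture('side')['frame'][220:310,250:420]
cv2.imwrite('pics/s3.png',np.hstack([cv2.resize(a,(400,350)),cv2.resize(b,(400,350))]))
E
```

```text
(no output)
```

View pics/s3.png

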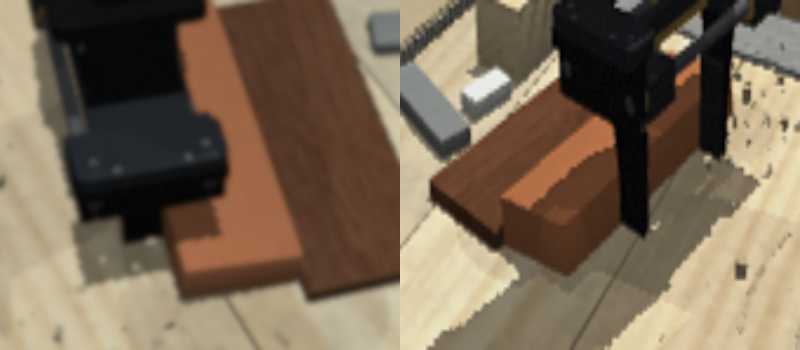

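step_arm --targets "-0.1 0 -0.4 0;-0.1 0 -0.4 0;0 0 -0.4 0"

```text
time_s: 5.12
tcp_pos: [0.4817, -0.3163, 0.0228]
ee_rot: [[-0.973, 0.228, -0.022], [0.228, 0.974, 0.008], [0.024, 0.003, -1.0]]
wrist_force: [-12.1, 1.6, 0.6]
gripper_width: 1.0
gripper_force: 6.0
```

```bash
python3 - <<'E'
from h import *
a=cams.capture('scene')['frame'][200:340,210:370];b=cams.capture('side')['frame'][220:310,250:420]
cv2.imwrite('pics/s4.png',np.hstack([cv2.resize(a,(400,350)),cv2.resize(b,(400,350))]))
E
```

```text
(no output)
```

View pics/s4.png

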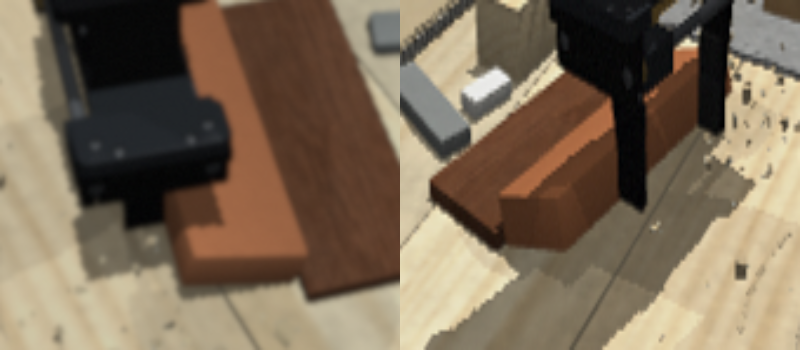

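The stone is tipping: its near edge has clearly left the bench (right panel 570,248), and its far side stays on the step. I follow the arc.

step_arm --targets "-0.15 0 -0.6 0;-0.2 0 -0.55 0;-0.25 0 -0.55 0;-0.3 0 -0.5 0;-0.35 0 -0.5 0;-0.4 0 -0.45 0"

```text
time_s: 5.72
tcp_pos: [0.5006, -0.3207, 0.0572]
ee_rot: [[-0.974, 0.227, -0.017], [0.227, 0.974, 0.006], [0.017, 0.002, -1.0]]
wrist_force: [-12.2, 4.9, 10.9]
gripper_width: 0.996
gripper_force: 8.5
```

```bash
python3 - <<'E'
from h import *
a=cams.capture('scene')['frame'][190:330,210:370];b=cams.capture('side')['frame'][200:290,250:420]
cv2.imwrite('pics/s5.png',np.hstack([cv2.resize(a,(400,350)),cv2.resize(b,(400,350))]))
E
```

```text
(no output)
```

View pics/s5.png

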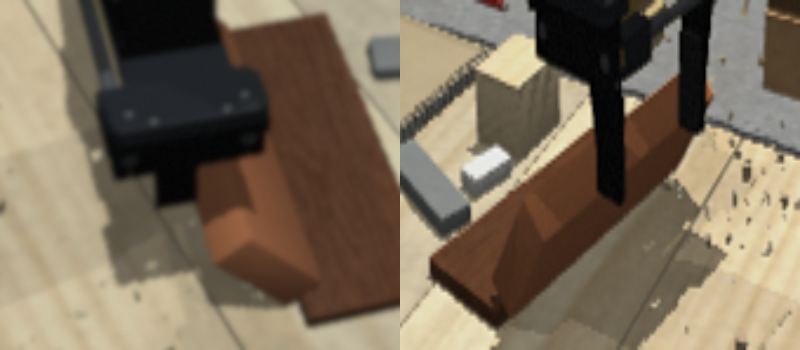

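The stone leans at about 55°, on the step and parallel to it. I continue to upright.

step_arm --targets "-0.45 0 -0.4 0;-0.45 0 -0.35 0;-0.5 0 -0.3 0;-0.5 0 -0.25 0;-0.5 0 -0.2 0;-0.5 0 -0.15 0"

```text
time_s: 6.32
tcp_pos: [0.5379, -0.3294, 0.0764]
ee_rot: [[-0.974, 0.225, 0.004], [0.225, 0.974, -0.001], [-0.004, -0.0, -1.0]]
wrist_force: [-2.6, 2.4, 5.5]
gripper_width: 0.999
gripper_force: 3.1
```

```bash
python3 - <<'E'
from h import *
a=cams.capture('scene')['frame'][190:330,210:370];b=cams.capture('side')['frame'][200:290,250:420]
cv2.imwrite('pics/s6.png',np.hstack([cv2.resize(a,(400,350)),cv2.resize(b,(400,350))]))
E
```

```text
(no output)
```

View pics/s6.png

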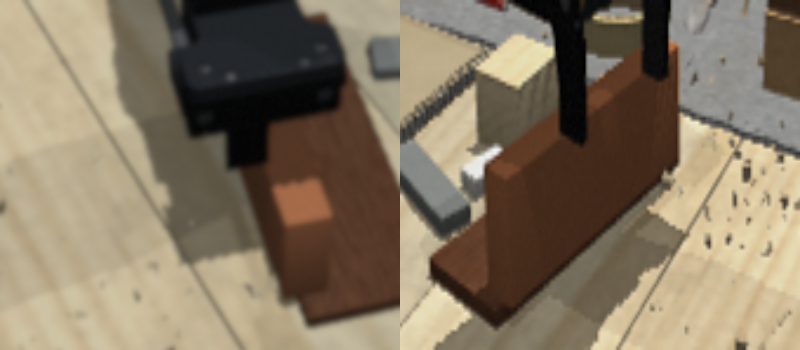

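Upright on the step (right panel), with the fingertips near the top edge. I lower them a little and push forward.

step_arm --targets "-0.2 0 0.2 0;-0.2 0 0.2 0;-0.3 0 0.2 0;-0.3 0 0.1 0;-0.3 0 0.1 0"

```text
time_s: 6.83
tcp_pos: [0.5575, -0.3345, 0.0791]
ee_rot: [[-0.975, 0.221, 0.021], [0.221, 0.975, -0.01], [-0.023, -0.005, -1.0]]
wrist_force: [-0.6, 9.8, 40.2]
gripper_width: 1.003
gripper_force: 20.2
```

```bash
python3 - <<'E'
from h import *
a=cams.capture('scene')['frame'][190:330,210:370];b=cams.capture('side')['frame'][200:290,250:420]
cv2.imwrite('pics/s7.png',np.hstack([cv2.resize(a,(400,350)),cv2.resize(b,(400,350))]))
E
```

```text
(no output)
```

View pics/s7.png

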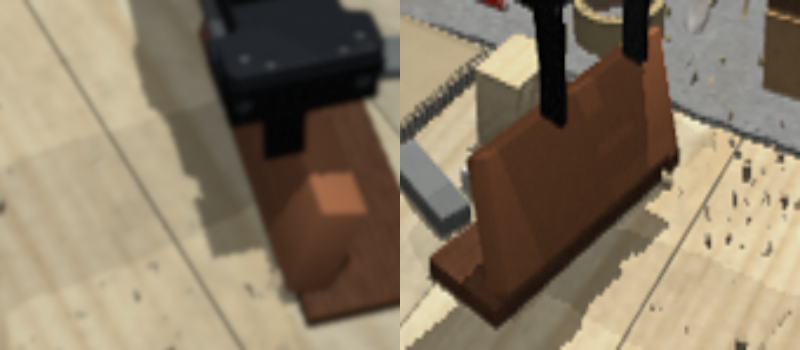

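The stone is about 15° past upright, but the fingertips press down on its top edge. I ease off vertically and carry on forward.

step_arm --targets "-0.4 0 -0.3 0;-0.4 0 -0.1 0;-0.4 0 0 0"

```text
time_s: 7.18
tcp_pos: [0.569, -0.337, 0.0794]
ee_rot: [[-0.975, 0.222, 0.02], [0.222, 0.975, -0.009], [-0.022, -0.004, -1.0]]
wrist_force: [2.7, 3.4, 20.5]
gripper_width: 1.0
gripper_force: 10.1
```

step_arm --targets "-0.4 0 0 0;-0.4 0 0 0;-0.4 0 0 0"

```text
time_s: 7.43
tcp_pos: [0.5804, -0.3396, 0.0774]
ee_rot: [[-0.975, 0.223, 0.019], [0.223, 0.975, -0.008], [-0.02, -0.003, -1.0]]
wrist_force: [4.5, 1.7, 13.0]
gripper_width: 1.002
gripper_force: 6.1
```

```bash
python3 - <<'E'
from h import *
a=cams.capture('scene')['frame'][190:330,230:390];b=cams.capture('side')['frame'][200:290,250:420]
cv2.imwrite('pics/s8.png',np.hstack([cv2.resize(a,(400,350)),cv2.resize(b,(400,350))]))
E
```

```text
(no output)
```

View pics/s8.png

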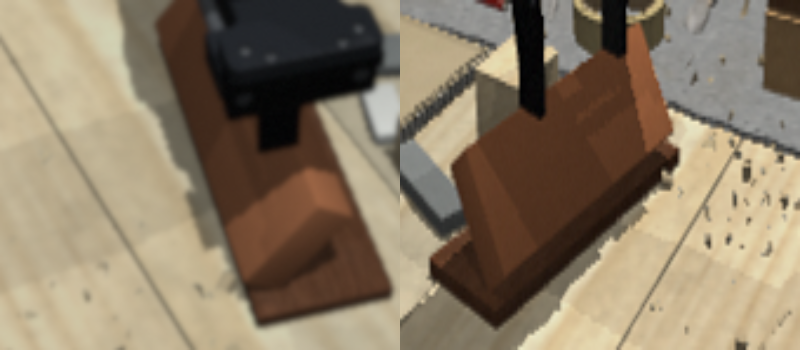

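The stone is about 35° past upright, and its lower edge is still on the holder at the step. I lay it down along the arc, then rise clear.

step_arm --targets "-0.45 0 0.1 0;-0.45 0 0.15 0;-0.45 0 0.2 0;-0.4 0 0.2 0;-0.4 0 0.25 0;-0.4 0 0.3 0"

```text
time_s: 8.03
tcp_pos: [0.5964, -0.3432, 0.0572]
ee_rot: [[-0.974, 0.226, -0.002], [0.226, 0.974, 0.001], [0.002, 0.0, -1.0]]
wrist_force: [-0.1, -0.2, 0.3]
gripper_width: 1.001
gripper_force: 0.0
```

step_arm --targets "0 0 -3 0;0 0 -3 0;0 0 -3 0;3 0 0 0;4 0 0 0;4 0 0 0;4 0 0 0;4 0 0 0;3 0 0 0;0 0 0 0"

```text
time_s: 8.87
tcp_pos: [0.3757, -0.2916, 0.1475]
ee_rot: [[-0.974, 0.228, -0.005], [0.228, 0.974, 0.003], [0.006, 0.002, -1.0]]
wrist_force: [-0.1, 0.7, -0.4]
gripper_width: 1.003
gripper_force: 0.0
```

```bash
python3 - <<'E'
from h import *
s=sense();print(s['tcp_pos'])
c=cams.capture('scene');hsv=cv2.cvtColor(c['frame'],cv2.COLOR_BGR2HSV).astype(int)
H,S,V=hsv[...,0],hsv[...,1],hsv[...,2]
cv2.imwrite('pics/end.png',c['frame'])
C=np.array([.5935,-.3397]);hx=np.array([.9745,-.2243]);hy=np.array([.2243,.9745])
k=blob((H<13)&(S>115)&(V>140),(350,250))
P,R=rect(c,k,.036);a=cv2.approxPolyDP(k,4,True)[:,0];Q=plane(c,a,.036)-C
print(R,a.tolist());print(np.round(np.c_[Q@hx,Q@hy],3).tolist())
for n,p in[('old',(390,211))]:pass
o=cv2.imread('pics/scene0.png')[180:290,360:450].astype(int);d=np.abs(o-c['frame'][180:290,360:450]).max(2)>40
print('changed px beyond holder',d.sum(),np.argwhere(d).min(0) if d.any() else '',np.argwhere(d).max(0) if d.any() else '')
E
```

```text
[ 0.37574204 -0.29164197  0.14753273]
((605.5472412109375, -337.1689147949219), (202.04519653320312, 64.21558380126953), 76.97732543945312) [[306, 193], [342, 293], [386, 285], [345, 188]]
[[-0.019, 0.105], [-0.021, -0.093], [0.04, -0.095], [0.042, 0.101]]
changed px beyond holder 1102 [39  0] [109  29]
```

```bash
python3 - <<'E'
from h import *
for f in('scene0','end'):
    i=cv2.cvtColor(cv2.imread(f'pics/{f}.png'),cv2.COLOR_BGR2HSV).astype(int)[218:252,368:396]
    m=(i[...,1]<25)&(i[...,2]>190);print(f,m.sum(),np.argwhere(m).mean(0),np.argwhere(m).min(0),np.argwhere(m).max(0))
print(r.finish_job())
E
```

```text
scene0 239 [14.10878661 14.84100418] [5 7] [25 22]
end 215 [13.75348837 15.06046512] [5 7] [24 22]
the job is handed in; nothing more can be done
None
```

The whetstone is turned over and lies upside down on the holder, about 11 mm off centre across the width and 5 mm along the length by the last camera measurement; the eraser is in place, the slip stone and offcut show no sign of having moved, and the job is handed in with no verdict returned.

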